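Set the locking regulator knob to the green band and pull it out to lock

ROBOT

A 7-joint arm with a two-finger parallel gripper is mounted at the origin on a cart in front of the work surface, level with it; the furniture and walls round the work are solid. World frame = base frame: x ahead of the robot, y to its left, z up, the work surface at z = 0. Lengths are in mm, angles in degrees, forces in N, time in s.
With the tool pointing down it reaches from about 350 to 900 mm from the base axis. Payload 7.2 kg.
Tool frame: the origin (TCP) lies between the finger pads, 19 mm behind the fingertips; this is the grasp point; z points along the fingers, y is the line along which they close (so a half turn about z gives the same grasp; the last joint's range is limited). The gripper opens to 85 mm and grips with 20 to 120 N. Pads are 22 mm wide; open, the fingers measure 114 mm over their backs; the gripper's body (76 mm by 85 mm) begins 54 mm behind the grasp point. The pads swing forward as they close: fully open they stand 13 mm farther back than shut.
Start: joints at [72.926, 23.554, -0.728, 91.456, 0.321, 64.991, -4.71], TCP at [142.352, -608.575, 249.997] pointing down, gripper open.
Joint ranges: [-169.25, 169.25], [-16.82, 113.86], [-84.01, 82.57], [7.8, 145.47], [-59.2, 239.2], [7.22, 106.19], [-163.78, 163.78]. Speed limits (degrees/s): [136.94, 136.94, 172.46, 172.46, 180, 180, 180].

INTERFACE

Orientations are given as a 3x3 rotation matrix whose columns are the frame's x, y, z axes.
In Python, from bench import * gives the robot as it stands. Calls block until the motion is done:
- move_to(position, orientation): joint-space move of the TCP to a pose.
- movel(position, max_speed=150, attitude=None, contact_N=None): straight line of the TCP; attitude=None keeps the orientation; max_speed is the mean speed in mm/s. With contact_N (N) it stops when the force on the tool has changed by that much, and returns True; else False.
- movej(angles): joint-space move.
- set_gripper(opening, grip_force=None): opening from 0.0 (shut) to 1.0 (fully open); grip_force is the grip in N (None keeps the last); returns when the fingers have stopped.
- hold(seconds).
- inverse_kinematics(position, orientation): joint angles nearest the present ones, or None.
- read_camera(name): name is "side" or "top"; returns (picture, depth): 480x640x3 uint8, blue, green, red; 480x640 float32, mm along the optical axis (not along the pixel's ray), 0 where there is no reading.
- calibration(name): a dict with "camera_matrix" (3x3 intrinsics, pixels), "dist_coeffs" ([k1, k2, p1, p2, k3] as OpenCV has them; the pictures are not rectified), "world_from_camera" (4x4, takes a point from camera to world coordinates). Camera axes: x right, y down, z forward; pixel columns grow to the right and rows downward; lengths in mm; the calibration is good to about 2 mm. A picture is of the moment at which its call begins. calibration takes no time and is no camera call.
A pose or a line that the arm cannot do raises PlanningError and nothing moves.
- sign_off(): hands the job in; it is judged then, once.
Readings, each from a call of its own:
- get_time_s(): time.
- get_joints(): joint angles.
- get_qd(): joint speeds.
- get_joint_efforts(): joint torques, N m.
- get_ee_pos(): TCP position.
- get_tool_rot(): TCP orientation.
- get_force(): force on the tool from outside, world axes, zero at the start.
- get_ft_torque(): the same for the moment, N m.
- get_width(): opening from 0.0 (shut) to 1.0 (fully open).
- get_grip_force(): force on a finger pad.
Only numpy, scipy, OpenCV 4.12 (cv2) and the standard library are available. Lean on these libraries where they do the work, as an engineer would, in place of code of your own. Each camera call takes 0.05 s, during which the arm holds its last target. There are 200 camera calls.

TASK

Turn the blue knob of the bench air regulator until its red pointer is inside the green band on the scale ring, feel gently within the band for the spot where the knob comes free, and pull the knob straight up until it clicks and stays fully out. Do not force the knob upward while its lock is still blocked, and leave the scale ring and the things around it as they are; let go at the end.

Things in the scene. Friction and masses are not known exactly. Their poses are not given: they have to be found in the camera images.
- regulator: aluminium bench regulator fixed to the worktop: base plate 110 x 100 x 10 mm, round housing of diameter 77 mm up to z = 79 mm, brass hose stubs on its +y and -y sides (112 mm over them), white gauge on its front (-x). Origin: centre of the underside. The knob's axis is the regulator's z axis
- knob_grip (a point): on the knob's axis, at the TCP height for gripping: 115 mm above the worktop while the knob is in (down); rises with it. The grip is a blue cylinder of diameter 38 mm, 90 to 127 mm above the worktop: grip across it from above, at any yaw. Under it is a black skirt of diameter 50 mm, 84 to 90 mm above the worktop
- pointer_tip (a point): tip of the red pointer nose on the knob's skirt, 29 mm from the knob's axis; turns and rises with the knob
- band_mark (a point): middle of the green band on the black scale ring (diameter 75 mm, its top 84 mm above the worktop), 29 mm from the knob's axis. The band reaches 0.22 rad to each side of it. The ring is stiff (4 N m) and must not be turned
- knob (a joint): angle of the pointer in rad, counter-clockwise seen from above; friction about 0.05 N m, stops at -0.5 and 1.7. It starts clockwise of the band, by 0.5 to 1.3 rad
- bezel (a joint): angle of the middle of the green band in rad, with the same zero and sense as knob: the pointer is at the middle of the band when both are equal
- knob_lift (a joint): how far the knob is out (up) in m: 0 is in, 0.012 is fully out at its stop. A detent holds it at either end: about 5 N of pull starts it, fading to nothing at 6 mm, then it snaps up to 12 mm and stays. It comes out only where its key pin is under the hidden slot; out, it cannot turn
- key_pin: hidden pin on the knob, 29 mm from its axis (origin: on the axis, at worktop height when in). It meets a ring after 1 mm of pull unless under the ring's slot (pin within 0.05 rad of it; slot at most 0.19 rad off the band's middle, unseen, varies). The ring yields 1 mm per 3 N for 4 mm, then is rigid; the pin slides along it easily and comes free at the slot. Over 15 N on the pin damages it
- timer: white digital timer, 66 x 62 x 19 mm, loose on the worktop; leave alone. Origin: centre of the underside
- sample_cup: sample cup with yellow lid, diameter 65 mm, 67 mm high, loose; leave alone. Origin: centre of the underside
- oil_bottle: small dropper bottle with black cap, diameter 28 mm, 88 mm high, loose; leave alone. Origin: centre of the underside
Not all that is in view belongs to the job. There is more than one size of the regulator; the one meant has the size given above.

How it is judged:
By the outcome, as a careful person would: the job done as asked, in the order asked, and still so for the second after the job is handed in, with the robot touching nothing.
It also fails if it takes over 48 s, if anything falls off the work surface, if the arm or the gripper's body presses on something with over 40 N, if the wrist force passes 120 N, or if a joint passes its speed limit or range.

## Working session

There is one attempt and no reset: what is moved stays moved. The work goes in short steps, each a Python script; the robot and the scene stay as the last script left them, time stands still between calls to the robot, and variables do not carry over. Pictures are saved under pics/ and viewed, at most 10 in all, crops included, and the job is handed in when it is done.

```bash
mkdir -p pics
python3 - <<'E'
from bench import *
import cv2,numpy as np
for n in("side","top"):
    p,d=read_camera(n); cv2.imwrite(f"pics/{n}0.png",p); np.save(f"{n}0.npy",d)
    c=calibration(n); print(n,c)
print(get_time_s())
E
```

```text
side {'camera_matrix': array([[442.34249292,   0.        , 321.47465331],
       [  0.        , 442.34249292, 238.56271076],
       [  0.        ,   0.        ,   1.        ]]), 'dist_coeffs': array([-0.05670942,  0.        ,  0.        ,  0.        ,  0.        ]), 'world_from_camera': array([[ 9.89359175e-01, -4.68911758e-02,  1.37730315e-01,
         3.66932347e+02],
       [-1.43152477e-01, -4.82869859e-01,  8.63912071e-01,
        -8.62250915e+02],
       [ 2.59959650e-02, -8.74435770e-01, -4.84444314e-01,
         5.31843795e+02],
       [ 0.00000000e+00,  0.00000000e+00,  0.00000000e+00,
         1.00000000e+00]])}
top {'camera_matrix': array([[462.4718227 ,   0.        , 323.31891847],
       [  0.        , 462.4718227 , 239.79854811],
       [  0.        ,   0.        ,   1.        ]]), 'dist_coeffs': array([-0.08009404,  0.        ,  0.        ,  0.        ,  0.        ]), 'world_from_camera': array([[-2.67268025e-02, -9.95880166e-01,  8.66508711e-02,
         4.37158935e+02],
       [-9.99633374e-01,  2.70018839e-02,  2.00386820e-03,
        -8.77737102e+01],
       [-4.33534936e-03, -8.65655457e-02, -9.96236724e-01,
         9.44501757e+02],
       [ 0.00000000e+00,  0.00000000e+00,  0.00000000e+00,
         1.00000000e+00]])}
0.1
```

View pics/top0.png

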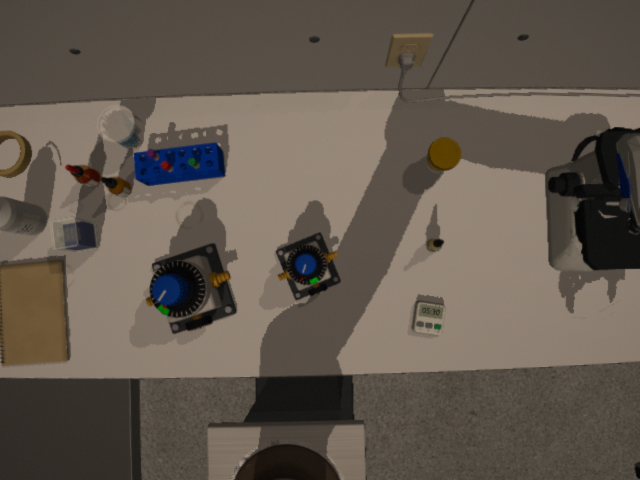

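View pics/side0.png

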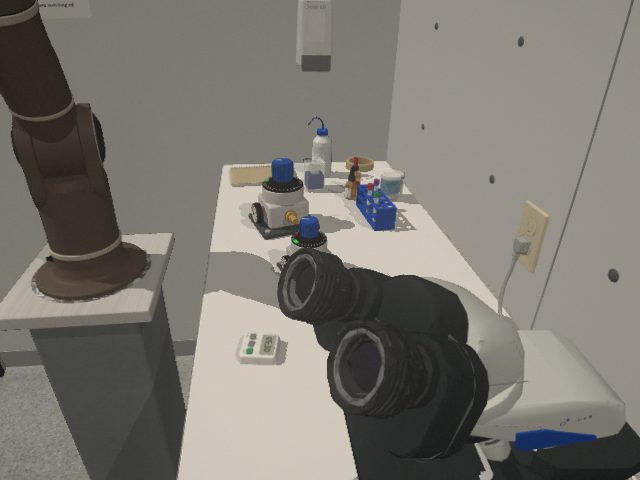

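The top view shows blue things at (172,290) on the large regulator, at (308,265) on the small regulator, and a rack at (180,165). In the side view the two knobs are at (282,170) and (309,227). The next step is to measure sizes and heights to choose between them.

```bash
cat > h.py <<'E'
from bench import *
import cv2,numpy as np
def rays(n,uv):
    c=calibration(n); q=cv2.undistortPoints(np.float64(uv).reshape(-1,1,2),c["camera_matrix"],c["dist_coeffs"])[:,0]
    W=c["world_from_camera"]; return W[:3,3],np.c_[q,np.ones(len(q))]@W[:3,:3].T
def onz(n,uv,z):
    o,d=rays(n,uv); return o+d*((z-o[2])/d[:,2])[:,None]
def cloud(n,dep):
    v,u=np.mgrid[:480,:640]; o,d=rays(n,np.c_[u.ravel(),v.ravel()]); 
    P=(o+d*dep.reshape(-1,1)).reshape(480,640,3); P[dep==0]=np.nan; return P
def blobs(p,lo,hi,amin=8):
    m=cv2.inRange(cv2.cvtColor(p,cv2.COLOR_BGR2HSV),lo,hi)
    k,l,s,c=cv2.connectedComponentsWithStats(m); return [(l==i,s[i],c[i]) for i in range(1,k) if s[i,4]>=amin]
E
python3 - <<'E'
from h import *
np.set_printoptions(precision=1,suppress=True)
for n in("side","top"):
    p=cv2.imread(f"pics/{n}0.png"); P=cloud(n,np.load(f"{n}0.npy"))
    for m,s,c in blobs(p,(105,120,60),(130,255,255),40):
        X=P[m]; print(n,"blue",s,c,"z pct",np.nanpercentile(X[:,2],[5,50,97]),"x",np.nanpercentile(X[:,0],[3,97]),"y",np.nanpercentile(X[:,1],[3,97]))
    for m,s,c in blobs(p,(50,200,80),(70,255,255),6):
        print(n,"green",s,c,np.nanmedian(P[m],0))
p=cv2.imread("pics/top0.png"); P=cloud("top",np.load("top0.npy"))
for v,u0,u1 in((265,270,345),(290,140,240)):
    print(v,np.round(P[v,u0:u1:3][:,1:]).astype(int).tolist())
a=cv2.resize(p[225:305,265:345],(400,400),interpolation=3); b=cv2.resize(p[235:340,140:245],(400,400),interpolation=3)
cv2.imwrite("pics/crop1.png",np.hstack([a,b]))
E
```

```text
side blue [317 118  11  18  77] [321.9 130.1] z pct [140.7 150.8 187.9] x [564.2 596. ] y [511.2 531.4]
side blue [272 158  21  24 431] [282.3 170.1] z pct [130.2 155.4 174. ] x [405.8 452.8] y [151.9 179.7]
side blue [ 356  185   40   46 1018] [375.9 209.3] z pct [ 3.3 34.3 62.1] x [649.3 708.4] y [113.5 278.6]
side blue [300 216  18  22 343] [308.7 226.9] z pct [ 95.8 115.5 127.2] x [449.8 483.7] y [-73.8 -45.6]
side blue [ 513  429   84   22 1121] [548.2 438.9] z pct [224.  232.9 245.1] x [555.7 623.3] y [-671.7 -669.5]
top blue [ 134  143   91   43 2305] [178. 165.] z pct [ 4.1 60.6 64.2] x [647.5 707.4] y [120.6 279.7]
top blue [295 254  21  21 312] [305.5 263.8] z pct [124.2 127.1 129.6] x [450.3 482.1] y [-68.6 -38.1]
top blue [152 276  29  29 616] [166.3 289.6] z pct [171.5 174.  176.5] x [405.3 448.5] y [159.2 200.9]
top green [310 277   8   7  34] [313.6 279.9] [437.7 -66.7  84.6]
top green [158 305  11  10  51] [163.  309.7] [390.5 205.7 116.2]
265 [[24, 1], [18, -1], [12, 1], [6, 0], [-1, 11], [-7, 12], [-19, 81], [-25, 84], [-31, 91], [-38, 126], [-44, 127], [-49, 128], [-54, 126], [-60, 126], [-65, 127], [-70, 125], [-75, 91], [-80, 85], [-86, 84], [-92, 10], [-98, 14], [-104, 11], [-110, 1], [-116, 3], [-123, 3]]
290 [[294, 1], [289, 0], [282, 0], [275, 3], [205, 171], [199, 174], [193, 174], [188, 174], [183, 173], [178, 175], [172, 176], [168, 173], [163, 174], [157, 174], [155, 167], [153, 157], [153, 137], [151, 125], [147, 123], [144, 114], [138, 115], [133, 114], [129, 109], [129, 85], [130, 59], [130, 33], [129, 14], [122, 15], [115, 20], [111, 13], [107, 3], [102, -3], [95, -2], [89, 0]]
```

View pics/crop1.png

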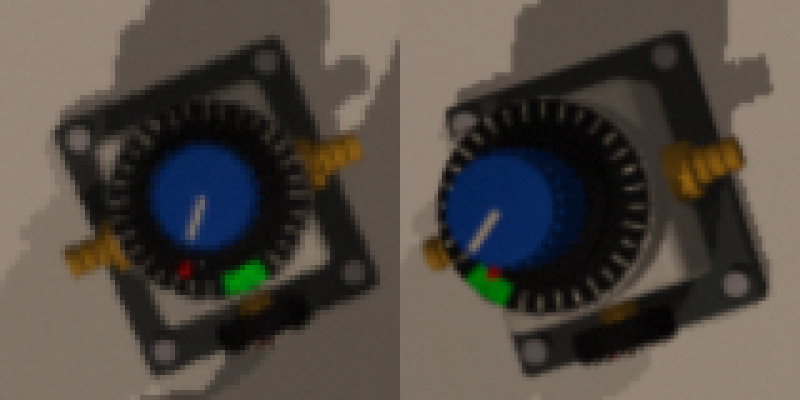

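The crop puts the small regulator on the left. Its knob top is at z≈127 and its ring at z≈84, matching the text, with the red nose at about px (302,279) and the green band at about (314,280). The large one on the right has its knob top at 174 mm, so it's the wrong size. I choose the small one. Next I fix its axis and angles, and plan the yaw.

```bash
cat >> h.py <<'E'
def R(a): c,s=np.cos(a),np.sin(a); return np.array([[-s,c,0],[c,s,0],[0,0,-1.]])
def wc(p,box,f):
    u0,v0,u1,v1=box; q=p[v0:v1,u0:u1].astype(float); w=np.clip(f(q[...,0],q[...,1],q[...,2]),0,None); w[w<0.3*w.max()]=0
    v,u=np.mgrid[v0:v1,u0:u1]; return np.array([(u*w).sum(),(v*w).sum()])/w.sum(), int((w>0).sum())
E
python3 - <<'E'
from h import *
np.set_printoptions(precision=2,suppress=True)
pt=cv2.imread("pics/top0.png"); ps=cv2.imread("pics/side0.png")
# top: knob top disc contour -> rays at z=127
m=[b for b in blobs(pt,(105,100,50),(130,255,255),100) if abs(b[2][0]-306)<5][0]
cs,_=cv2.findContours(cv2.morphologyEx(m[0].astype(np.uint8),cv2.MORPH_CLOSE,np.ones((5,5))),0,1)
X=onz("top",cs[0][:,0],127)[:,:2].astype(np.float32); (cx,cy),r=cv2.minEnclosingCircle(X); print("top disc",cx,cy,2*r, "centroid",cs[0].shape)
e=cv2.fitEllipse(X);print("ellipse",e)
# ring outline from depth 78..95 + knob
P=cloud("top",np.load("top0.npy")); k=(np.abs(P[...,0]-466)<50)&(np.abs(P[...,1]+54)<50)&(P[...,2]>80.5)
cs,_=cv2.findContours(cv2.morphologyEx(k.astype(np.uint8),cv2.MORPH_OPEN,np.ones((3,3))),0,1);c=max(cs,key=cv2.contourArea)
print("ring ellipse",cv2.fitEllipse(onz("top",c[:,0],84)[:,:2].astype(np.float32)))
# side: blue silhouette centre column
m2=[b for b in blobs(ps,(105,100,50),(130,255,255),100) if abs(b[2][0]-308)<5][0]
v,u=np.nonzero(m2[0]); rows=[(np.mean([u[v==y].min(),u[v==y].max()]),y) for y in range(220,235)]
o,d=rays("side",rows); print("side rows->x at y=-54", (o+d*((-54-o[1])/d[:,1])[:,None])[:,[0,2]].mean(0))
# two-view height: top edge of the grip
o2,d2=rays("top",[m[2]]); A=np.c_[d2[0],-rays("side",[(308.7,219.5)])[1][0]]; t=np.linalg.lstsq(A,o-o2,rcond=None)[0]; print("2view top", o2+d2[0]*t[0], o+A[:,1]*-t[1])
red,nr=wc(pt,(296,272,310,286),lambda b,g,r:r-np.maximum(b,g)-20)
gr,ng=wc(pt,(304,270,324,292),lambda b,g,r:g-np.maximum(b,r)-20)
wh,nw=wc(pt,(298,256,313,276),lambda b,g,r:r-30)
print(red,nr,gr,ng,wh,nw)
for nm,q,z in(("red",red,88),("green",gr,84.5)):
    w=onz("top",[q],z)[0]; print(nm,w)
v,u=np.nonzero(pt[256:276,298:313,2]>70); l=onz("top",np.c_[u+298,v+256],127)[:,:2]; print("white",cv2.fitLine(l.astype(np.float32),2,0,.01,.01).ravel(),len(l))
for a in range(0,360,30):
    q=inverse_kinematics([466,-54,115],R(np.radians(a)))
    print(a,None if q is None else np.array(q))
E
```

```text
top disc 466.5856018066406 -53.63117980957031 38.15747833251953 centroid (59, 1, 2)
ellipse ((466.2062072753906, -53.380855560302734), (35.67790603637695, 36.188392639160156), 11.81927490234375)
ring ellipse ((467.2123718261719, -53.38950729370117), (72.77864074707031, 73.25326538085938), 47.212989807128906)
side rows->x at y=-54 [468.24 107.47]
2view top [466.56 -53.33 124.62] [468.09 -53.5  124.67]
[301.6  278.64] 7 [313.53 280.1 ] 38 [303.74 268.09] 18
red [440.75 -44.02  88.  ]
green [437.48 -65.9   84.5 ]
white [  0.95  -0.31 459.37 -50.4 ] 12
0 [ 31.56  23.22 -37.56 118.58  20.07  44.43 -18.31]
30 [ 34.01  24.02 -40.71 118.44  22.03  45.06   9.89]
60 [ 36.29  24.88 -43.7  118.31  23.95  45.73  38.14]
90 [ 42.2   27.68 -51.79 118.    29.43  47.98  63.15]
120 [ 53.71  38.14 -70.72 117.45  43.99  57.08  80.  ]
150 [ 53.71  38.14 -70.72 117.45  43.99  57.08 110.  ]
180 [ -50.7    38.34   72.15  123.32  -46.98   53.86 -130.73]
210 [  13.94   19.64  -15.86  119.67    7.94   41.66 -156.99]
240 [  20.26   20.56  -23.5   119.27   11.99   42.39 -130.81]
270 [  23.91   21.25  -27.98  119.04   14.46   42.92 -103.12]
300 [ 26.66  21.87 -31.38 118.87  16.4   43.4  -74.92]
330 [ 29.07  22.49 -34.4  118.73  18.17  43.87 -46.56]
```

Both views agree on the axis, about (466.9, −53.4), and on a knob top at about 125–127 mm. The pointer is at about 161° and the band at about 203°, so it needs roughly 42° CCW (0.73 rad). Now I approach and grip.

Run:
```python
from h import *
np.set_printoptions(precision=2,suppress=True)
C=[466.9,-53.4]; a=np.radians(300)
move_to([*C,215],R(a)); set_gripper(0.75,35); print(get_time_s(),get_ee_pos(),get_width())
p,_=read_camera("side"); cv2.imwrite("pics/side1.png",p[120:300,200:420].repeat(3,0).repeat(3,1))
print(movel([*C,115],120,contact_N=6),get_ee_pos(),"F",get_force(),get_time_s())
f0=np.array(get_force())
set_gripper(0.0,35); print("w",get_width(),get_grip_force(),"dF",np.array(get_force())-f0,"T",get_ft_torque(),get_ee_pos(),get_time_s())
```

```text
2.75 [466.9  -53.64 215.  ] 0.7444739127817509
False [467.34 -53.36 115.54] F [ 1.11 -1.07 -0.16] 3.7833
w 0.4194148116617855 34.71867263317108 dF [-0.3  -0.77  6.07] T [-0.4   0.01  0.06] [467.77 -53.93 115.83] 4.1417
```

View pics/side1.png

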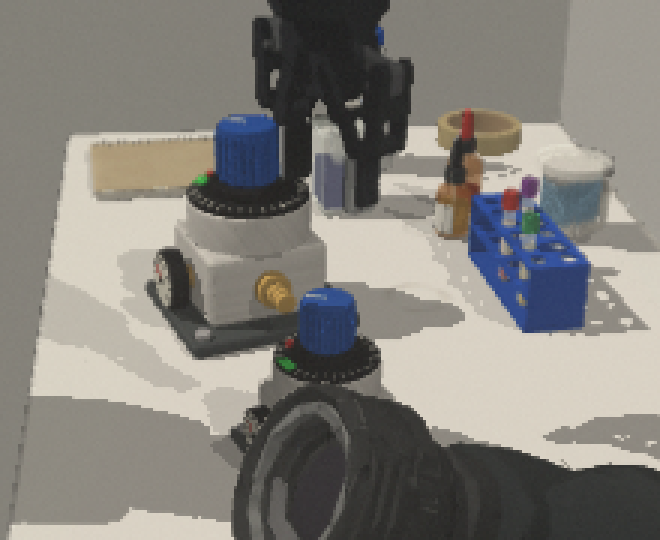

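The approach is clear: the gripper is over the small knob, red nose at crop (291,342) and green band at (286,364). The grip holds at a 36 mm opening, as expected. Next I turn to just inside the clockwise side of the band, without pulling.

Run:
```python
from h import *
np.set_printoptions(precision=2,suppress=True)
C=[467.2,-53.6]
for d in (8,17,26,33.4):
    movel([*C,115.2],100,attitude=R(np.radians(300+d)))
    r=np.array(get_tool_rot()); print(d,np.degrees(np.arctan2(r[1,1],r[0,1]))%360,get_ee_pos(),"F",get_force(),"T",get_ft_torque(),get_time_s())
p,_=read_camera("top"); cv2.imwrite("pics/top2.png",cv2.resize(p[225:305,265:345],(560,560),interpolation=3))
p,_=read_camera("side"); cv2.imwrite("pics/side2.png",cv2.resize(p[200:270,270:350],(560,490),interpolation=3))
cv2.imwrite("pics/both2.png",np.hstack([cv2.resize(cv2.imread("pics/top2.png"),(400,400)),cv2.resize(cv2.imread("pics/side2.png"),(400,400))]))
```

```text
8 307.9381532751869 [467.86 -54.03 115.85] F [ 0.08 -1.99  5.66] T [-0.38  0.02  0.04] 4.4333
17 316.92997506991713 [467.85 -54.12 115.85] F [ 1.6  -2.11  5.83] T [-0.37  0.03  0.04] 4.7417
26 325.9264636755738 [467.89 -54.17 115.84] F [ 0.   -2.97  6.22] T [-0.41  0.01  0.04] 5.05
33.4 333.3343099335765 [467.89 -54.21 115.84] F [ 1.07 -3.25  5.42] T [-0.48 -0.    0.1 ] 5.325
```

View pics/both2.png

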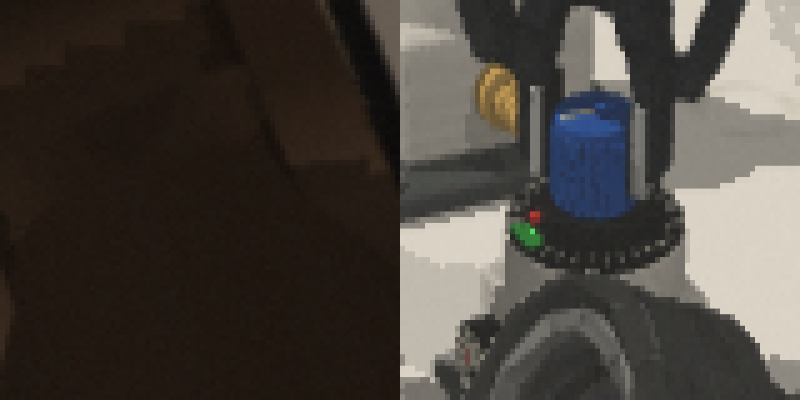

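The top view is blocked by the arm. In the side view the red nose is at about px (297,238), next to the green band at about (295,241), so it's at or near the band's edge. I check that numerically, with nose height taken from two views of the first pictures.

Run:
```python
from h import *
np.set_printoptions(precision=2,suppress=True)
C=np.array([467.,-53.5])
fr=lambda b,g,r:r-np.maximum(b,g)-20
fg=lambda b,g,r:g-np.maximum(b,r)-20
s0=cv2.imread("pics/side0.png"); s2,_=read_camera("side"); cv2.imwrite("pics/side2full.png",s2)
box=(286,230,312,248)
for nm,im in(("s0",s0),("s2",s2)):
    for c,f in(("red",fr),("green",fg)):
        q,n=wc(im,box,f); print(nm,c,q,n,end=" ")
        for z in(84.5,86,88,90):
            w=onz("side",[q],z)[0,:2]-C; print(z,round(float(np.hypot(*w)),1),round(float(np.degrees(np.arctan2(w[1],w[0]))%360),1),end=" | ")
        print()
for c,qt in(("red",(301.6,278.64)),("green",(313.53,280.1))):
    q,_=wc(s0,box,fr if c=="red" else fg); o,d=rays("top",[qt]); o2,d2=rays("side",[q])
    A=np.c_[d[0],-d2[0]]; t=np.linalg.lstsq(A,o2-o,rcond=None)[0]; print(c,"2view",o+d[0]*t[0],o2+d2[0]*t[1])
```

```text
s0 red [295.87 233.85] 6 84.5 28.2 148.6 | 86 27.1 153.9 | 88 26.0 161.5 | 90 25.4 169.6 | 
s0 green [295.21 240.8 ] 16 84.5 32.1 208.3 | 86 33.6 212.1 | 88 35.9 216.6 | 90 38.4 220.6 | 
s2 red [296.47 237.37] 4 84.5 24.3 182.0 | 86 24.8 188.2 | 88 25.9 196.0 | 90 27.4 203.1 | 
s2 green [295.2  240.59] 13 84.5 31.6 206.9 | 86 33.1 210.8 | 88 35.3 215.5 | 90 37.7 219.6 | 
red 2view [440.75 -43.99  87.41] [442.43 -44.14  87.4 ]
green 2view [437.48 -65.86  82.99] [438.99 -66.    82.98]
```

The pointer is at about 194.5° and the band's middle at about 203.5°, so it's 0.157 rad clockwise of the middle and inside the band. The ring hasn't moved. Next is a gentle pull (about 4 N on the pin), then small turns to find the slot.

Run:
```python
from h import *
np.set_printoptions(precision=2,suppress=True)
C=[467.2,-53.6]; z0=115.84; a=333.4
def st():
    hold(0.1); F=np.mean([get_force() for _ in range(3)],0); L=get_ee_pos()[2]-z0; pull=-F[2]-0.16
    free=5-.83*L; return L,pull,free,free+3*max(L-1,0),F
def show(k,s): print(k,"L %.2f pull %.2f free %.2f blocked %.2f"%s[:4],"Fxy",s[4][:2],"t",get_time_s())
for zc in (115.9,116.4,117,117.6,118.2,118.7):
    movel([*C,zc],30); s=st(); show(zc,s)
    if s[1]>9 or s[0]>2.6: break
found=False
while s[1]<11:
    if s[0]>1.6 and s[1]<s[2]+.5*(s[3]-s[2]): found=True;break
    a+=1.5
    if a>351: break
    movel([*C,zc],100,attitude=R(np.radians(a))); s=st(); show(round(a,1),s)
print("found",found,a,zc,get_ft_torque(),get_width())
```

```text
115.9 L 0.13 pull 2.04 free 4.89 blocked 4.89 Fxy [ 3.01 -3.49] t 5.825
116.4 L 0.26 pull 6.03 free 4.78 blocked 4.78 Fxy [ 4.51 -4.28] t 6.175
117 L 1.02 pull 3.92 free 4.16 blocked 4.21 Fxy [ 3.72 -4.71] t 6.525
117.6 L 1.59 pull 4.58 free 3.68 blocked 5.45 Fxy [ 3.64 -5.08] t 6.875
118.2 L 2.21 pull 4.63 free 3.17 blocked 6.79 Fxy [ 4.34 -3.96] t 7.225
118.7 L 2.63 pull 5.34 free 2.81 blocked 7.71 Fxy [ 4.09 -4.6 ] t 7.575
334.9 L 2.72 pull 3.86 free 2.74 blocked 7.90 Fxy [ 4.81 -4.88] t 7.925
found True 334.9 118.7 [-0.91 -0.87  0.08] 0.42366448103712545
```

The pull dropped to near the free value, but the reading is ambiguous. I test it with 0.5 mm steps and averaged force, backing off if it climbs.

```bash
cat >> h.py <<'E'
def st(z0=115.84,n=15):
    hold(0.1); F=[];Z=[]
    for _ in range(n): hold(0.02);F.append(get_force());Z.append(get_ee_pos()[2])
    F=np.mean(F,0); L=np.mean(Z)-z0; free=5-.83*L; return L,-F[2]-0.16,free,free+3*max(L-1,0),F
def show(k,s): print(k,"L %.2f pull %.2f free %.2f blocked %.2f"%s[:4],"Fxy",np.round(s[4][:2],1),"t",get_time_s())
E
python3 - <<'E'
from h import *
C=[467.2,-53.6]
s=st();show("now",s)
for zc in (119.2,119.7):
    movel([*C,zc],20); s=st(); show(zc,s)
    if s[1]>8: break
print(get_width())
E
```

```text
now L 2.71 pull 4.77 free 2.75 blocked 7.88 Fxy [ 4.4 -4.3] t 8.275
119.2 L 3.27 pull 3.55 free 2.29 blocked 9.09 Fxy [ 3.6 -4.6] t 8.875
119.7 L 3.87 pull 2.50 free 1.79 blocked 10.39 Fxy [ 3.5 -4.7] t 9.475
0.4194931838693663
```

The pull falls as the lift grows, which is the detent fading: the pin is in the slot. I keep drawing straight up, watching the force.

Run:
```python
from h import *
C=[467.2,-53.6]
for zc in (121,122.5,124,125.5,126.8,127.6,128.1,128.6,129.0):
    movel([*C,zc],20); s=st(n=8); show(zc,s)
    if s[1]>6: break
print(get_width(),get_ft_torque())
p,_=read_camera("side"); cv2.imwrite("pics/side3.png",cv2.resize(p[190:260,270:350],(560,490),interpolation=3))
```

```text
121 L 5.30 pull 0.86 free 0.60 blocked 13.51 Fxy [ 3.2 -4.5] t 9.9583
122.5 L 6.88 pull -0.32 free -0.71 blocked 16.93 Fxy [ 3.1 -4.6] t 10.4417
124 L 8.62 pull -3.85 free -2.16 blocked 20.72 Fxy [ 1.8 -4.9] t 10.925
125.5 L 10.18 pull -4.87 free -3.45 blocked 24.09 Fxy [ 1.4 -5.3] t 11.4083
126.8 L 11.31 pull -2.57 free -4.39 blocked 26.54 Fxy [ 3.  -4.6] t 11.8917
127.6 L 11.97 pull -1.18 free -4.94 blocked 27.98 Fxy [ 2.9 -4.9] t 12.375
128.1 L 12.20 pull 2.59 free -5.13 blocked 28.48 Fxy [ 3.9 -5.2] t 12.8583
128.6 L 12.30 pull 7.40 free -5.21 blocked 28.68 Fxy [ 5.1 -4.9] t 13.3417
0.41974577923247935 [-1.07043823 -1.16835194  0.14862022]
```

View pics/side3.png

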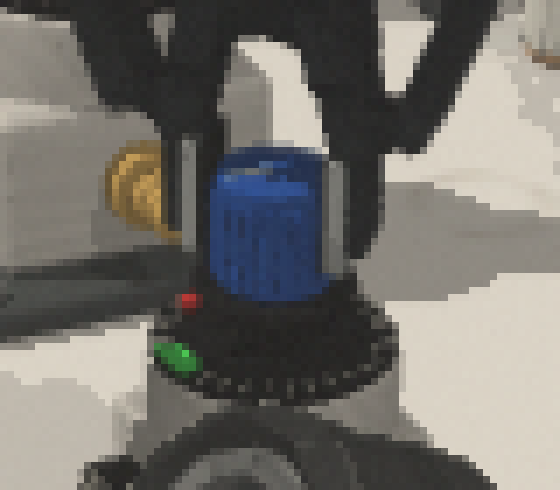

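The knob is up: the red nose at crop (188,300) stands well above the green band at (178,357), and the stop was felt at 12.2 mm. Now I release, retreat and check.

Run:
```python
from h import *
C=[467.2,-53.6]
movel([*C,128.0],20); set_gripper(0.75); print(get_width(),get_force())
print(movel([*C,240],80,contact_N=10),get_ee_pos(),get_time_s())
move_to([300,-350,260],R(np.radians(333))); print(get_ee_pos(),get_time_s())
p,d=read_camera("top"); cv2.imwrite("pics/top4.png",p); s,_=read_camera("side")
P=cloud("top",d); k=(np.hypot(P[...,0]-467,P[...,1]+53.5)<14)&(P[...,2]>100); print("knob top z",np.nanmedian(P[k][:,2]))
cv2.imwrite("pics/end.png",np.hstack([cv2.resize(p[225:305,265:345],(400,400),interpolation=3),cv2.resize(s[195:275,270:350],(400,400),interpolation=3)]))
C=np.array([467.,-53.5])
for c,f,z in(("red",lambda b,g,r:r-np.maximum(b,g)-20,99.5),("green",lambda b,g,r:g-np.maximum(b,r)-20,84)):
    q,n=wc(p,(296,268,324,292),f); w=onz("top",[q],z)[0,:2]-C; print(c,q,n,np.hypot(*w),np.degrees(np.arctan2(w[1],w[0]))%360)
a=cv2.imread("pics/top0.png").astype(int)
for nm,(u,v) in dict(timer=(428,318),cup=(444,154),bottle=(435,243)).items(): print(nm,np.abs(a[v-20:v+20,u-20:u+20]-p[v-20:v+20,u-20:u+20]).mean())
```

```text
0.7512223975976925 [ 0.30265492 -0.07721523  0.36201621]
False [466.93976723 -53.57291694 239.52634375] 15.575
[ 300.98935372 -349.08336798  259.98636472] 16.8583
knob top z 139.14659402702517
red [310.25       277.68534483] 5 25.917956092124957 195.4708046767551
green [313.09549428 280.40349697] 30 32.206583432579585 201.04465118040625
timer 2.168125
cup 19.74041666666667
bottle 4.3185416666666665
```

View pics/end.png

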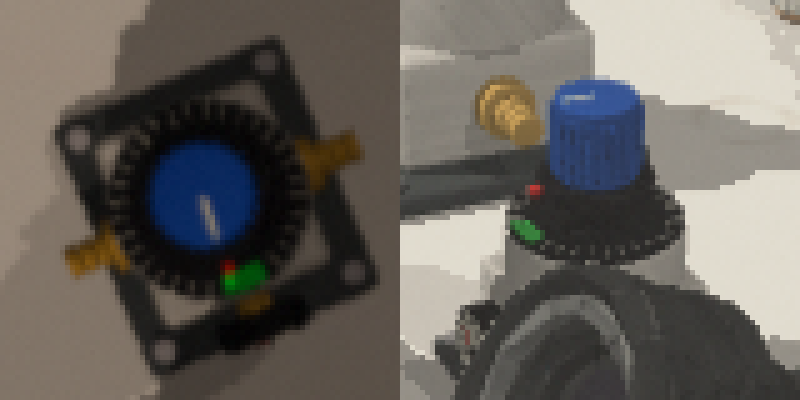

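The knob stays out, with its top at 139 mm (127 + 12). The red nose at crop (230,267) is within the green band at (245,277), and the ring hasn't moved. The cup's pixels changed, probably from shadow, so I check its position and then hand in.

Run:
```python
from h import *
c=[]
for f in("top0","top4"):
    for lo in ((15,150,40),):
        b=[x for x in blobs(cv2.imread(f"pics/{f}.png"),lo,(32,255,255),200) if abs(x[2][0]-444)<40 and abs(x[2][1]-154)<40]
        c.append(b[0][2]); print(f,b[0][1],b[0][2])
if np.hypot(*(c[0]-c[1]))<1.5: print(sign_off(),get_time_s())
```

```text
top0 [428 138  33  32 852] [443.71830986 153.58333333]
top4 [428 138  33  33 876] [443.74315068 153.86415525]
the job is handed in; nothing more can be done
the job is handed in; nothing more can be done
```

The job is handed in at about 17 s: the knob was turned into the green band, found free there and pulled to its 12 mm stop, where it stayed after release; the ring, timer, cup and bottle showed no movement in the before-and-after pictures.

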